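# Pour mixing balls into a scale pan with the spout resting on it

## Task

Pick up the scoop by its handle and, keeping it about level, lower its spout over the edge of the scale's pan until you feel it gently resting on the pan. Keeping it resting there, tip it so that all five steel mixing balls run softly into the pan: none may drop from a height or spill, and do not press the sprung pan hard. Then set the empty scoop down upright on the bench, clear of the scale, and leave the tub, the cup and the can alone.

Things in the scene. Friction and masses are not known exactly. Their poses are not given: they have to be found in the camera images.
- scale: Weighing scale fixed to the bench: square grey housing 150 x 150 mm, 52 mm high, carrying a shallow round steel pan on a column, centred over it. Origin at the centre of the housing's underside, z up. The column is clamped at a different, unreported height each time: the pan's rim is anywhere from 74 to 114 mm above the bench, to be found by touch or sight.
- scale_top (a point): Centre of the housing's top, 52 mm above the bench, on the pan's axis. Pan: outer radius 75 mm at the rim, 68 mm at the foot, 18 mm high, 3 mm thick walls and floor (inner floor 15 mm below the rim). It is sprung: starts to sink at 0.5 N, then 1 mm per 0.5 N to a stop 10 mm down (5.5 N); a push over 12 N harms it.
- scoop_grip (a point): Centre of the aluminium scoop's wooden bar handle, 40 mm above the scoop's underside. Axes are the scoop's: x towards the spout, y across, z up. The bar is 75 mm long (x), 14 mm wide (y), 18 mm high (z). The scoop weighs about 180 g and starts standing on the bench.
- scoop_belly (a point): Mid-trough point of the scoop, 11 mm above its underside; 72 mm ahead of (x) and 29 mm below scoop_grip. Trough: flat floor 60 mm long, 44 mm wide inside, walls 40 mm high, 3 mm thick (50 mm wide over all). Axes as scoop_grip.
- scoop_lip (a point): Middle of the spout's lip (top of its floor): 157 mm ahead of scoop_grip, 12.5 mm below it. Spout: straight open chute 50 mm wide with low sides; its 3 mm floor rises at 24 degrees from the trough's front edge (30 mm ahead of scoop_belly, underside level with the scoop's) to the lip. The balls stay in until the scoop is pitched spout-down by more than 24 degrees.
- ball1_center (a point): Centre of a plain steel mixing ball, 16 mm across, 12 to 22 g; starts in the scoop's trough. The five are alike.
- ball2_center (a point): Centre of a plain steel mixing ball, 16 mm across, 12 to 22 g; starts in the scoop's trough. The five are alike.
- ball3_center (a point): Centre of a plain steel mixing ball, 16 mm across, 12 to 22 g; starts in the scoop's trough. The five are alike.
- ball4_center (a point): Centre of a plain steel mixing ball, 16 mm across, 12 to 22 g; starts in the scoop's trough. The five are alike.
- ball5_center (a point): Centre of a plain steel mixing ball, 16 mm across, 12 to 22 g; starts in the scoop's trough. The five are alike.
- tub: Bystander: lidded clear plastic tub, 84 mm across, 75 mm high; origin at the centre of its underside.
- mug: Bystander: white ceramic cup without handle, 72 mm across, 70 mm high; origin at the centre of its underside.
- can: Bystander: closed steel can, 60 mm across, 85 mm high; origin at the centre of its underside.
There are look-alikes about, which are no part of the job. Leave any blue or red look-alike of the part that bears scoop_grip alone.

How it is judged:
On the way, in this order (a step that is already met when the one before it is completed fails the run):
1. the scoop, level to within 22 degrees and with all five balls in it, rests on the pan (0.3 N or more for 0.15 s) (contact force between scoop and scale above 0.3 N and angle between scoop_belly's own z axis and vertical below 0.385 rad and horizontal distance between scoop_lip and scale below 0.075 m and distance between each of ball1_center, ball2_center, ball3_center, ball4_center, ball5_center and scoop_belly below 0.06 m), for 0.15 s.
2. the scoop is tipped by more than 29 degrees while it rests on the pan, and a ball has run into the pan (contact force between scoop and scale above 0.2 N and angle between scoop_belly's own z axis and vertical above 0.5 rad and distance between any of ball1_center, ball2_center, ball3_center, ball4_center, ball5_center and scoop_belly above 0.105 m), for 0.1 s.
At the end, for the whole second after the job is handed in: all five balls lie in the scale's pan (within 75 mm of its axis, between floor and rim); the scoop stands upright (within 0.1 rad) and at rest on the bench itself, released, not touching the scale, its trough over 100 mm from the scale's axis (horizontal distance between each of ball1_center, ball2_center, ball3_center, ball4_center, ball5_center and scale below 0.075 m and z of ball1_center in the frame of scale between 0.055 and 0.125 m and z of ball2_center in the frame of scale between 0.055 and 0.125 m and z of ball3_center in the frame of scale between 0.055 and 0.125 m and z of ball4_center in the frame of scale between 0.055 and 0.125 m and z of ball5_center in the frame of scale between 0.055 and 0.125 m and angle between scoop_belly's own z axis and vertical below 0.1 rad and height (world z) of scoop_belly between 0.005 and 0.018 m and linear speed of scoop below 0.02 m/s and horizontal distance between scoop_belly and scale above 0.1 m and contact force between scoop and scale below 0.05 N).
It fails at once if the scoop presses on the scale with more than 12 N (contact force between scoop and scale above 12 N).
It fails at once if a ball falls or shoots into the pan from a height (faster than 1 m/s over the scale) ((linear speed of ball1 above 1 m/s and horizontal distance between ball1_center and scale below 0.1 m) or (linear speed of ball2 above 1 m/s and horizontal distance between ball2_center and scale below 0.1 m) or (linear speed of ball3 above 1 m/s and horizontal distance between ball3_center and scale below 0.1 m) or (linear speed of ball4 above 1 m/s and horizontal distance between ball4_center and scale below 0.1 m) or (linear speed of ball5 above 1 m/s and horizontal distance between ball5_center and scale below 0.1 m)).
It fails at once if a ball is spilled: outside both the scoop and the pan ((distance between ball1_center and scoop_belly above 0.105 m and horizontal distance between ball1_center and scale above 0.085 m) or (distance between ball2_center and scoop_belly above 0.105 m and horizontal distance between ball2_center and scale above 0.085 m) or (distance between ball3_center and scoop_belly above 0.105 m and horizontal distance between ball3_center and scale above 0.085 m) or (distance between ball4_center and scoop_belly above 0.105 m and horizontal distance between ball4_center and scale above 0.085 m) or (distance between ball5_center and scoop_belly above 0.105 m and horizontal distance between ball5_center and scale above 0.085 m)).
It fails at once if a bystander is moved by more than 20 mm (distance of any of tub, mug, can from where it was at the start of the episode above 0.02 m).
It also fails if it takes over 72 s, if anything falls off the work surface, if the arm or the gripper's body presses on something with over 40 N, if the wrist force passes 120 N, or if a joint passes its speed limit or range.

## Robot

A 6-joint arm with a two-finger parallel gripper is mounted at the origin on the work surface. World frame = base frame: x ahead of the robot, y to its left, z up, the work surface at z = 0. Lengths are in m, angles in rad, forces in N, time in s.
With the tool pointing down it reaches from about 0.3 to 0.75 m from the base axis. Payload 8.5 kg.
Tool frame: the origin (TCP) lies midway between the tips of the shut fingers; the grasp point (between the pads) lies 19 mm behind it; z points along the fingers, y is the direction in which the jaws open and shut (so a half turn about z gives the same grasp; the last joint's range is limited). The gripper opens to 88 mm and grips with 3 to 60 N. Pads are 18 mm wide; open, the fingers measure 123 mm over their backs; the gripper's body (75 mm by 187 mm) begins 45 mm behind the grasp point.
Start: joints at [-1.523, 0.381, 1.297, -0, 1.464, -0.215], TCP at [0.143, -0.531, 0.239] pointing down, gripper open.
Joint ranges: [-3.11, 3.11], [-0.89, 2.33], [0.22, 2.48], [-1.42, 4.56], [0.17, 2.85], [-2.88, 2.88]. Speed limits (rad/s): [2.39, 2.39, 3.14, 3.14, 3.14, 3.14].

## Interface

Orientations are given as a rotation vector (axis times angle).
In Python, from cell import read_state, cams, sign_off gives the robot as it stands.
- The arm moves only by the tool move_arm, never from a script. Its argument "commands" is text: rows parted by semicolons, each of 4 numbers parted by spaces: the shift along the tool's x, y, z normalised to -1 to 1, where 1 is 0.5 m, then the turn about the tool's z normalised to -1 to 1, where 1 is 90 degrees. In form: dx dy dz twist; .... A call has 1 to 10 rows; each row shifts and turns the commanded pose from where the row before left it, along the tool's axes as they then stand; what a row does not reach is not made up. A row lasts 1/8 s, in which the tool goes at most 62.5 mm and 10.7 degrees, less where a joint would pass 70% of its speed; a pose out of reach is approached as far as the arm can. A call with a number of a shift or a turn outside -1 to 1 is refused whole. A call with a gripper value outside its range is refused whole. "gripper" is the closure, from 0 (fully open) to 1 (shut), set as the call begins (left out, the last holds). The fingers move at their own pace and stop on an object; "force" is the grip in N (left out, the last holds). Time passes only in rows, so rows that do not move let the fingers close. It gives the time, the measured TCP pose, the force and the opening at its end, in the units of the state.
- read_state(): the state, without advancing time (a new reading comes with each control period).
- cams.get_image(name): name is "scene" or "top"; returns (picture, depth): 420x560x3 uint8, red, green, blue; 420x560 float32, m along the optical axis (not along the pixel's ray), 0 where there is no reading.
- cams.get_calibration(name): a dict with "fovy" (degrees; the focal length in pixels is half the picture's height over the tangent of half this angle, whatever the lens; pixels are square), "cx", "cy" (the principal point, pixels), "T" (4x4, takes a point from camera to world coordinates). Camera axes: x right, y down, z forward; pixel columns grow to the right and rows downward; lengths in m; the calibration is good to about 2 mm. A picture is of the moment at which its call begins. get_calibration takes no time and is no camera call.
- sign_off(): hands the job in, once; it reports no verdict.
The state is a dict: "time": time; "q": joint angles; "joint_velocities": joint speeds; "tau": joint torques, N m; "ee_pos": TCP position; "tcp_rot": TCP orientation; "force": force on the tool from outside, world axes, zero at the start; "moment": the same for the moment, N m; "width": opening from 0.0 (shut) to 1.0 (fully open).
Only numpy, scipy, OpenCV 4.12 (cv2) and the standard library are available. Lean on these libraries where they do the work, as an engineer would, in place of code of your own. Each camera call takes 0.05 s, during which the arm holds its last target. There are 200 camera calls.

## Working session

There is one attempt and no reset: what is moved stays moved. The work goes in short steps, Python scripts to look and compute and a tool call to move; the robot and the scene stay as the last step left them, time stands still between calls to the robot, and variables do not carry over. Pictures are saved under pics/ and viewed, about 8 in all and at most 12, crops included, and the job is handed in when it is done.

Besides the shell and the picture viewer there is one more tool, called after "Request:" as name(argument=value, ...), one argument or row to a line, values as JSON. move_arm: Moves the arm, as the interface text tells. Its arguments: {"type":"object","properties":{"commands":{"type":"string"},"gripper":{"type":"number"},"force":{"type":"number"}},"required":["commands"]}

```bash
mkdir -p pics; cat > h.py <<'E'
import numpy as np, cv2
from cell import read_state, cams, sign_off
def grab(n,f=None):
    im,d=cams.get_image(n)
    if f: cv2.imwrite('pics/'+f,im[:,:,::-1])
    return im,d,cams.get_calibration(n)
def world(u,v,z,c,H=420):
    "depth-based points"
    f=H/2/np.tan(np.radians(c['fovy'])/2)
    P=np.stack([(u-c['cx'])/f*z,(v-c['cy'])/f*z,z,np.ones_like(z)],-1)
    return (P@np.array(c['T']).T)[...,:3]
def cloud(d,c):
    v,u=np.mgrid[:d.shape[0],:d.shape[1]].astype(float)
    return world(u,v,d.astype(float),c)
def ray(u,v,h,c):
    a=world(np.float64(u),np.float64(v),np.float64(1),c); o=np.array(c['T'])[:3,3]
    return o+(a-o)*(h-o[2])/(a[2]-o[2])
E
python3 - <<'E'
from h import *
for n in('top','scene'):
    im,d,c=grab(n,n+'1.png'); np.savez(n+'1.npz',im=im,d=d)
    print(n,c['fovy'],np.round(c['T'],3).tolist())
s=read_state();print(s)
E
```

```text
top 45.034122252309665 [[-0.001, -0.992, 0.128, 0.444], [-1.0, -0.002, -0.03, -0.054], [0.03, -0.128, -0.991, 1.025], [0.0, 0.0, 0.0, 1.0]]
scene 48.97270686835669 [[-0.37, 0.783, -0.5, 1.101], [0.929, 0.32, -0.186, 0.11], [0.014, -0.533, -0.846, 0.955], [0.0, 0.0, 0.0, 1.0]]
{'time': 0.1, 'q': array([-1.52328580e+00,  3.81132132e-01,  1.29809164e+00, -3.32818404e-05,
        1.46361763e+00, -2.15287704e-01]), 'joint_velocities': array([-0.00111841, -0.00139057, -0.00292526, -0.00096662, -0.00084831,
       -0.00010816]), 'tau': array([ 2.10761100e-03, -4.38656616e+01, -2.24911273e+01,  7.13757961e-02,
        3.42893810e-02, -7.52311962e-05]), 'ee_pos': array([ 0.1428659 , -0.53088141,  0.23822911]), 'tcp_rot': array([-3.11327359e+00, -4.11457798e-01, -1.12520004e-04]), 'force': array([ 0.72587088, -0.18978461, -0.39955009]), 'moment': array([ 0.05377411, -0.03799146,  0.00088025]), 'width': 1.0000755620473716}
```

View pics/top1.png

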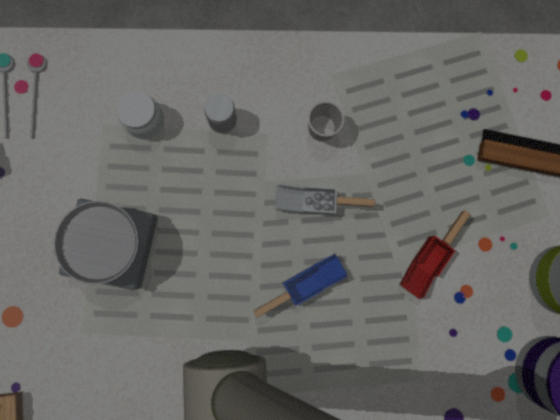

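View pics/scene1.png

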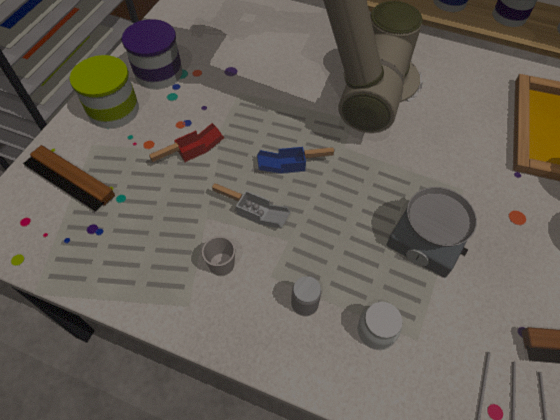

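```bash
python3 - <<'E'
from h import *
z=np.load('top1.npz');im,d=z['im'],z['d'];c=cams.get_calibration('top');P=cloud(d,c)
hsv=cv2.cvtColor(im,cv2.COLOR_RGB2HSV)
# handle: wood colour
roi=np.zeros(d.shape,bool);roi[190:215,335:380]=1
m=roi&(hsv[...,1]>70)&(hsv[...,0]<25)
print('handle px',m.sum(), 'hz',np.percentile(P[m][:,2],[10,50,90]).round(4))
r=cv2.minAreaRect(np.argwhere(m)[:,::-1].astype(np.float32));print(r)
for p in cv2.boxPoints(r): print('corner',ray(*p,.049,c).round(4))
q=P[m];q=q[q[:,2]>.042];cen=q[:,:2].mean(0);u=np.linalg.svd(q[:,:2]-cen)[2][0];print('cen',cen,'dir',u,'ext',np.ptp((q[:,:2]-cen)@u))
# scoop metal body height>8mm
roi[:]=0;roi[180:220,270:340]=1
m2=roi&(P[...,2]>.008)&~m; q=P[m2]; t=(q[:,:2]-cen)@u
print('body along range',t.min(),t.max(),'body centre',q[:,:2].mean(0))
# scale
roi[:]=0;roi[195:295,50:165]=1
h=P[...,2]; print('hist',np.histogram(h[roi],bins=np.arange(0,.13,.004)))
top=h[roi&(h>.06)]; zr=np.percentile(top,98)
m3=roi&(h>zr-.005); q=P[m3][:,:2].astype(np.float32); print('rim z',zr,cv2.minEnclosingCircle(q))
# housing top via dark mask
m4=roi&(abs(h-.052)<.004);print('housing',m4.sum(),cv2.minAreaRect(P[m4][:,:2].astype(np.float32)))
for n,(a,b,e,f) in dict(tub=(85,140,110,165),can=(90,135,200,240),mug=(95,145,300,350)).items():
    s=P[a:b,e:f].reshape(-1,3);s=s[s[:,2]>.05];print(n,cv2.minEnclosingCircle(s[:,:2].astype(np.float32)),s[:,2].max())
E
```

```text
handle px 256 hz [0.0461 0.0484 0.0506]
((355.4822082519531, 201.2487335205078), (37.33345413208008, 6.83971643447876), 4.085616588592529)
corner [ 0.5674 -0.1955  0.049 ]
corner [ 0.5808 -0.1967  0.049 ]
corner [ 0.5758 -0.2697  0.049 ]
corner [ 0.5623 -0.2684  0.049 ]
cen [ 0.57136998 -0.23172405] dir [ 0.12076641 -0.99268095] ext 0.229604531129594
body along range -0.19169349471902056 -0.03060895222098275 body centre [ 0.57771827 -0.13292043]
hist (array([2108,  100,   39,   41,   26,   30,   36,   43,   34,   44,   49,
        135,  745,  492,   10,    0,    0,    0,    0,    0,    0,    2,
        919, 3216,  433,  270,  376,  260,    8,    0,    0,    0]), array([0.   , 0.004, 0.008, 0.012, 0.016, 0.02 , 0.024, 0.028, 0.032,
       0.036, 0.04 , 0.044, 0.048, 0.052, 0.056, 0.06 , 0.064, 0.068,
       0.072, 0.076, 0.08 , 0.084, 0.088, 0.092, 0.096, 0.1  , 0.104,
       0.108, 0.112, 0.116, 0.12 , 0.124, 0.128]))
rim z 0.10984156000764829 ((0.47445279359817505, 0.13309764862060547), 0.18991099298000336)
housing 1237 ((0.49033111333847046, 0.2453310191631317), (0.14878568053245544, 0.15150156617164612), 78.2116928100586)
tub ((0.6100476384162903, 0.0802009180188179), 0.21409402787685394) 1.0248801792085476
can ((0.6091600060462952, -0.00671674869954586), 0.1724204421043396) 1.0248801792085476
mug ((0.6034485101699829, -0.12248588353395462), 0.17402295768260956) 1.0248801792085476
```

```bash
python3 - <<'E'
from h import *
z=np.load('top1.npz');im,d=z['im'],z['d'];c=cams.get_calibration('top');P=cloud(d,c);P[d<.1]=0
h=P[...,2]; v,u=np.mgrid[:420,:560]
roi=(v>195)&(v<295)&(u>50)&(u<165)
def circ(q):
    A=np.c_[2*q,np.ones(len(q))];
    for _ in range(5):
        x=np.linalg.lstsq(A,(q**2).sum(1),rcond=None)[0];r=np.sqrt(x[2]+x[:2]@x[:2]);e=abs(np.hypot(*(q-x[:2]).T)-r);k=e<np.percentile(e,90);q=q[k];A=A[k]
    return x[:2],r
for lo,hi in((.104,.115),(.1,.106)):
    m=roi&(h>lo)&(h<hi);print('rim',m.sum(),circ(P[m][:,:2]))
m=roi&(h>.104);print('rim z',np.percentile(h[m],[50,90,98]))
m=roi&(h>.088)&(h<.1);print('floor',np.median(h[m]),P[m][:,:2].mean(0))
for n,(a,b,e,f) in dict(tub=(85,140,110,165),can=(90,135,200,240),mug=(95,145,300,350)).items():
    s=P[a:b,e:f].reshape(-1,3);s=s[s[:,2]>(.065 if n!='mug' else .06)];print(n,s.mean(0),np.ptp(s,0))
m=(v>180)&(v<220)&(u>268)&(u<345)&(h>.012)&(h<.06);q=P[m]
r=cv2.minAreaRect(q[:,:2].astype(np.float32));print('scoop',r,cv2.boxPoints(r).round(4).tolist())
for x in range(272,385,6):
    k=m[:,x]; 
    if k.any(): print(x,v[:,x][k].min(),v[:,x][k].max(),P[:,x][k][:,:2].mean(0).round(4),h[:,x][k].max().round(3))
E
```

```text
rim 644 (array([0.4891938 , 0.24574199]), np.float64(0.07241934982274362))
rim 432 (array([0.48933182, 0.24647325]), np.float64(0.06981959166739378))
rim z [0.10748021 0.10985943 0.11132712]
floor 0.09339745953505135 [0.48931164 0.24885415]
tub [0.7453737  0.19282001 0.07427176] [0.07313174 0.07130053 0.01555884]
can [0.74434731 0.03179555 0.08257107] [0.05679177 0.05950681 0.0243209 ]
mug [ 0.7352856  -0.17489262  0.06767837] [0.07183465 0.06940592 0.01455895]
scoop ((0.5777886509895325, -0.14402881264686584), (0.13434983789920807, 0.05054628103971481), 86.07372283935547) [[0.5479999780654907, -0.2092999964952469], [0.5983999967575073, -0.21279999613761902], [0.6075999736785889, -0.0786999985575676], [0.557200014591217, -0.07530000060796738]]
278 185 210 [ 0.5817 -0.0818] 0.036
284 185 210 [ 0.5822 -0.0939] 0.04
290 186 211 [ 0.5807 -0.1062] 0.035
296 186 211 [ 0.584  -0.1177] 0.031
302 187 212 [ 0.5829 -0.1302] 0.024
308 186 212 [ 0.5788 -0.1418] 0.043
314 187 213 [ 0.5726 -0.1539] 0.04
320 187 213 [ 0.5778 -0.166 ] 0.041
326 188 214 [ 0.5734 -0.1781] 0.042
332 188 214 [ 0.5772 -0.1891] 0.044
338 197 204 [ 0.5732 -0.1986] 0.051
344 197 204 [ 0.5731 -0.2102] 0.052
```

Seen: top view — the aluminium scoop's handle is at about (355,202), its spout at (278,200) pointing left, and the pan is centred near (98,243). Tub (139,112), can (220,112) and mug (326,120) lie well off the path. Measured: grip (0.572, -0.2325), heading 86°, scale axis (0.490, 0.2455), rim ≈ 0.109.

Request:
move_arm(
  commands="0 0 0 -0.1128;0 0 0 -0.1128;0 0 0 -0.1128;0 0 0 -0.1128;0 0 0 -0.1128;0 0 0 -0.1128;0 0 0 -0.1128",
  gripper=0,
  force=60,
)

```text
time: 0.98
ee_pos: [0.1429, -0.5309, 0.2384]
tcp_rot: [-2.289, -2.151, -0.001]
force: [-0.0, -0.3, -0.8]
width: 1.002
```

Request:
move_arm(
  commands="0.0654 0.0815 0 0;0.0654 0.0815 0 0;0.0654 0.0815 0 0;0.0654 0.0815 0 0;0.0654 0.0815 0 0;0.0654 0.0815 0 0;0.0654 0.0815 0 0;0.0654 0.0815 0 0;0.0654 0.0815 0 0;0.0654 0.0815 0 0",
)

```text
time: 2.22
ee_pos: [0.5728, -0.2312, 0.2384]
tcp_rot: [-2.295, -2.145, 0.0]
force: [0.3, -0.3, -0.3]
width: 1.0
```

```bash
cat >> h.py <<'E'
from scipy.spatial.transform import Rotation as R
def st():
    s=read_state();M=R.from_rotvec(s['tcp_rot']).as_matrix()
    print('t',round(s['time'],2),'p',s['ee_pos'].round(4),'x',M[:,0].round(3),'z',M[:,2].round(3),'F',s['force'].round(2),'M',s['moment'].round(3),'w',round(s['width'],3),'q',s['q'].round(2));return s,M
E
python3 -c "
from h import *
s,M=st();print('tool delta',M.T@(np.array([.572,-.2325,.1])-s['ee_pos']))"
```

```text
t 2.23 p [ 0.5728 -0.2312  0.2384] x [0.068 0.998 0.   ] z [-0.001  0.    -1.   ] F [ 0.25 -0.32 -0.27] M [-0.043 -0.072 -0.039] w 1.0 q [-0.57  0.5   1.1  -0.    1.54 -0.51]
tool delta [-0.00140108 -0.00059235  0.13839799]
```

Request:
move_arm(
  commands="-0.0028 -0.0012 0.05 0;0 0 0.06 0;0 0 0.06 0;0 0 0.06 0;0 0 0.06 0;0 0 0.06 0;0 0 0.045 0;0 0 0.025 0;0 0 0.0146 0;0 0 0 0",
)

```text
time: 3.48
ee_pos: [0.5709, -0.2338, 0.0215]
tcp_rot: [-2.295, -2.145, 0.0]
force: [0.7, 0.4, 0.3]
width: 0.999
```

Request:
move_arm(
  commands="0 0 0 0;0 0 0 0;0 0 0 0;0 0 0 0;0 0 0 0;0 0 0 0",
  gripper=1,
  force=40,
)

```text
time: 4.22
ee_pos: [0.5709, -0.2338, 0.0215]
tcp_rot: [2.295, 2.145, 0.0]
force: [0.6, -0.1, 0.1]
width: 0.344
```

```bash
python3 -c "
from h import *
st()"
```

```text
t 4.22 p [ 0.5709 -0.2338  0.0215] x [0.068 0.998 0.   ] z [ 0.  0. -1.] F [ 0.6  -0.05  0.13] M [-0.015 -0.078  0.036] w 0.344 q [-0.58  0.72  1.38  0.    1.05 -0.51]
```

Request:
move_arm(
  commands="0 0 0 0;0 0 0 0;0 0 0 0;0 0 0 0;0 0 0 0;0 0 0 0",
  force=60,
)

```text
time: 4.97
ee_pos: [0.5709, -0.2338, 0.0215]
tcp_rot: [2.295, 2.145, -0.0]
force: [0.3, -0.7, -0.1]
width: 0.151
```

Request:
move_arm(
  commands="0 0 -0.01 0;0 0 -0.02 0;0 0 -0.02 0;0 0 -0.02 0;0 0 -0.02 0;0 0 -0.01 0;0 0 0 0;0 0 0 0",
)

```text
time: 5.98
ee_pos: [0.5707, -0.2337, 0.0711]
tcp_rot: [-2.295, -2.145, 0.0]
force: [0.3, -0.7, -3.0]
width: 0.156
```

```bash
python3 -c "
from h import *
st()
im,d,c=grab('scene');cv2.imwrite('pics/lift.png',cv2.resize(im[150:260,190:330,::-1],None,fx=5,fy=5,interpolation=2))
im,d,c=grab('top');P=cloud(d,c);v,u=np.mgrid[:420,:560];h=P[...,2]
m=(v>170)&(v<230)&(u>255)&(u<345)&(h>.04)&(h<.15)
for x in range(262,345,6):
    k=m[:,x]
    if k.any(): print(x,v[:,x][k].min(),v[:,x][k].max(),P[:,x][k][:,:2].mean(0).round(4),np.percentile(h[:,x][k],[5,95]).round(3))
"
```

```text
t 5.97 p [ 0.5707 -0.2337  0.0711] x [0.068 0.998 0.   ] z [-0.001  0.    -1.   ] F [ 0.31 -0.73 -2.96] M [-0.204 -0.087 -0.042] w 0.156 q [-0.58  0.65  1.33 -0.    1.16 -0.51]
280 181 207 [ 0.5819 -0.0843] [0.069 0.087]
286 181 208 [ 0.5816 -0.0959] [0.064 0.086]
292 182 209 [ 0.5804 -0.1077] [0.058 0.08 ]
298 183 210 [ 0.5796 -0.1195] [0.054 0.073]
304 184 211 [ 0.578  -0.1315] [0.049 0.069]
310 183 211 [ 0.5785 -0.1423] [0.05  0.087]
316 184 212 [ 0.5766 -0.1544] [0.048 0.084]
322 184 207 [ 0.5804 -0.1653] [0.05  0.086]
328 185 197 [ 0.5892 -0.177 ] [0.051 0.087]
334 185 188 [ 0.5954 -0.1864] [0.069 0.091]
```

View pics/lift.png

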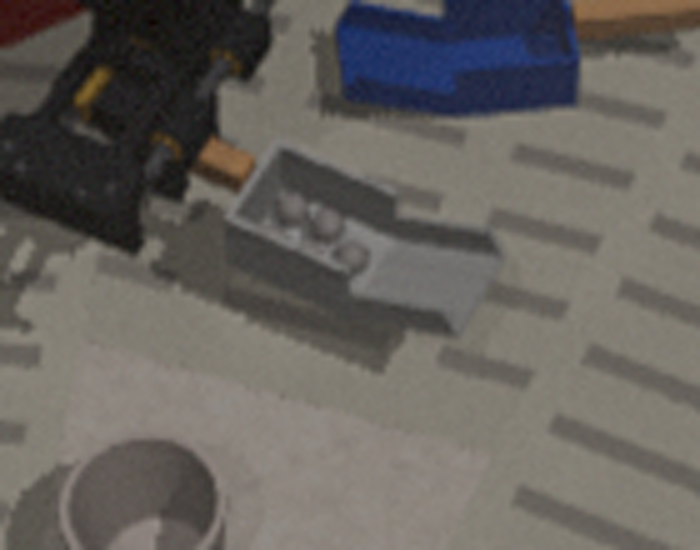

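Request:
move_arm(
  commands="0 0 -0.02 0;0 0 -0.04 0;0 0 -0.04 0;0 0 -0.04 0;0 0 -0.03 0;0 0 -0.018 0",
)

```text
time: 6.82
ee_pos: [0.5709, -0.2338, 0.1664]
tcp_rot: [2.295, 2.144, 0.0]
force: [-0.1, 0.4, -4.2]
width: 0.15
```

Request:
move_arm(
  commands="0.0162 -0.0068 0 0;0.0325 -0.0136 0 0;0.0541 -0.0227 0 0;0.0704 -0.0295 0 0;0.0812 -0.034 0 0;0.0812 -0.034 0 0;0.0758 -0.0318 0 0;0.0595 -0.025 0 0;0.0433 -0.0182 0 0;0.027 -0.0114 0 0",
)

```text
time: 8.07
ee_pos: [0.4746, 0.0455, 0.1651]
tcp_rot: [-2.293, -2.146, 0.001]
force: [0.4, -0.1, -2.1]
width: 0.149
```

Request:
move_arm(
  commands="0 0 0 0;0 0 0 0;0 0 0 0",
)

```text
time: 8.45
ee_pos: [0.4762, 0.0432, 0.1653]
tcp_rot: [2.296, 2.144, -0.0]
force: [0.2, -0.3, -2.6]
width: 0.151
```

```bash
python3 -c "
from h import *
s,M=st()
im,d,c=grab('scene');im2,d2,c2=grab('top')
cv2.imwrite('pics/over.png',np.vstack([cv2.resize(im[120:290,270:500,::-1],(600,443)),cv2.resize(im2[170:300,40:300,::-1],(600,300))])[:743])
P=cloud(d2,c2);P[d2<.1]=0;A=np.array([.49,.2455]);w=P-[*(s['ee_pos'][:2]),0];t=w[...,:2]@M[:2,0];y=w[...,:2]@M[:2,1]
for k in range(40,165,8):
    m=(abs(t-k/1000)<.003)&(abs(y)<.03)&(P[...,2]>.12)&(P[...,2]<.22)
    if m.any(): print(k,m.sum(),np.percentile(P[m][:,2],[5,50,95]).round(4),y[m].min().round(3),y[m].max().round(3))
"
```

```text
t 8.45 p [0.4762 0.0432 0.1653] x [ 0.069  0.998 -0.   ] z [-0. -0. -1.] F [ 0.17 -0.3  -2.56] M [-0.25  -0.084 -0.013] w 0.151 q [-0.16  0.33  1.61 -0.    1.2  -0.09]
144 24 [0.1627 0.1732 0.1839] -0.024 0.025
152 111 [0.1625 0.1662 0.1713] -0.024 0.024
160 1 [0.1644 0.1644 0.1644] -0.007 -0.007
```

View pics/over.png

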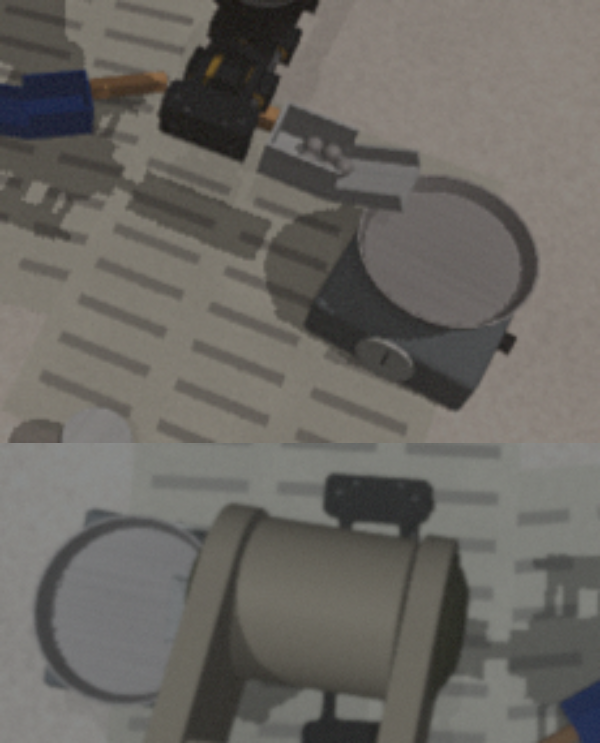

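Request:
move_arm(
  commands="0 0 0.01 0;0 0 0.015 0;0 0 0.015 0;0 0 0.01 0;0 0 0.006 0;0 0 0 0;0 0 0 0",
)

```text
time: 9.43
ee_pos: [0.476, 0.0439, 0.1376]
tcp_rot: [2.295, 2.145, 0.0]
force: [-0.7, 0.6, -2.7]
width: 0.151
```

Request:
move_arm(
  commands="0 0 0.002 0;0 0 0.002 0;0 0 0.002 0;0 0 0.002 0;0 0 0 0;0 0 0 0",
)

```text
time: 10.18
ee_pos: [0.4759, 0.0439, 0.1335]
tcp_rot: [-2.295, -2.145, -0.0]
force: [0.5, 0.7, -3.1]
width: 0.149
```

```bash
python3 -c "
from h import *
st()"
```

```text
t 10.18 p [0.4759 0.0439 0.1335] x [0.068 0.998 0.   ] z [-0.  0. -1.] F [ 0.51  0.72 -3.14] M [-0.251 -0.077  0.006] w 0.149 q [-0.16  0.37  1.66  0.    1.11 -0.09]
```

Request:
move_arm(
  commands="0 0 0.002 0;0 0 0.002 0;0 0 0.002 0;0 0 0 0;0 0 0 0",
)

```text
time: 10.8
ee_pos: [0.4759, 0.0439, 0.1304]
tcp_rot: [-2.295, -2.145, 0.0]
force: [-0.9, 0.8, -2.7]
width: 0.148
```

```bash
python3 -c "
from h import *
st()"
```

```text
t 10.8 p [0.4759 0.0439 0.1304] x [ 0.068  0.998 -0.   ] z [-0. -0. -1.] F [-0.87  0.85 -2.67] M [-0.277 -0.039  0.075] w 0.148 q [-0.16  0.37  1.66 -0.    1.11 -0.09]
```

Request:
move_arm(
  commands="0 0 0.002 0;0 0 0.002 0;0 0 0 0;0 0 0 0",
)

```text
time: 11.3
ee_pos: [0.4759, 0.0439, 0.1285]
tcp_rot: [2.295, 2.145, 0.0]
force: [0.9, 0.3, -2.7]
width: 0.147
```

```bash
python3 -c "
from h import *
st()"
```

```text
t 11.3 p [0.4759 0.0439 0.1285] x [ 0.068  0.998 -0.   ] z [ 0. -0. -1.] F [ 0.94  0.33 -2.66] M [-0.205 -0.049 -0.041] w 0.147 q [-0.16  0.38  1.67 -0.    1.1  -0.09]
```

Request:
move_arm(
  commands="0 0 0.002 0;0 0 0.002 0;0 0 0 0;0 0 0 0",
)

```text
time: 11.8
ee_pos: [0.4759, 0.0439, 0.1265]
tcp_rot: [-2.295, -2.145, -0.0]
force: [-0.3, -0.1, -1.5]
width: 0.151
```

```bash
python3 -c "
from h import *
st()"
```

```text
t 11.8 p [0.4759 0.0439 0.1265] x [0.068 0.998 0.   ] z [-0.  0. -1.] F [-0.27 -0.11 -1.48] M [-0.234 -0.104 -0.015] w 0.151 q [-0.16  0.38  1.67  0.    1.09 -0.09]
```

Request:
move_arm(
  commands="0 0 0.002 0;0 0 0.002 0;0 0 0 0;0 0 0 0",
)

```text
time: 12.3
ee_pos: [0.4759, 0.0439, 0.1244]
tcp_rot: [-2.295, -2.145, 0.0]
force: [0.0, -0.1, -2.7]
width: 0.147
```

```bash
python3 -c "
from h import *
st()"
```

```text
t 12.3 p [0.4759 0.0439 0.1244] x [0.068 0.998 0.   ] z [-0.  0. -1.] F [ 0.03 -0.12 -2.69] M [-0.243 -0.009  0.011] w 0.147 q [-0.16  0.38  1.67  0.    1.09 -0.09]
```

Request:
move_arm(
  commands="0 0 0.002 0;0 0 0.002 0;0 0 0 0;0 0 0 0",
)

```text
time: 12.8
ee_pos: [0.4759, 0.0439, 0.1225]
tcp_rot: [-2.295, -2.145, -0.0]
force: [0.8, 0.4, -2.5]
width: 0.151
```

```bash
cat >> h.py <<'E'
def avg(n=5):
    F=[]
    for _ in range(n):
        cams.get_image('scene');s=read_state();F.append(np.r_[s['force'],s['moment']])
    st();print('avg',np.mean(F,0).round(3),'sd',np.std(F,0).round(3))
E
python3 -c "
from h import *
avg()"
```

```text
t 13.05 p [0.4759 0.0439 0.1225] x [ 0.068  0.998 -0.   ] z [ 0. -0. -1.] F [ 0.7   1.06 -2.49] M [-0.251 -0.068  0.024] w 0.146 q [-0.16  0.38  1.67 -0.    1.08 -0.09]
avg [-0.118  0.082 -2.635 -0.256 -0.067 -0.015] sd [0.615 0.646 0.327 0.012 0.027 0.028]
```

Request:
move_arm(
  commands="0 0 0.002 0;0 0 0.001 0;0 0 0 0;0 0 0 0",
)

```text
time: 13.55
ee_pos: [0.4759, 0.0439, 0.121]
tcp_rot: [2.295, 2.145, 0.0]
force: [-0.6, 0.9, -2.7]
width: 0.15
```

```bash
python3 -c "
from h import *
avg()"
```

```text
t 13.8 p [0.476  0.0439 0.121 ] x [0.068 0.998 0.   ] z [ 0.  0. -1.] F [-0.71 -0.08 -2.64] M [-0.232 -0.07   0.032] w 0.147 q [-0.16  0.39  1.68  0.    1.08 -0.09]
avg [ 0.067 -0.053 -2.818 -0.255 -0.069  0.012] sd [0.49  0.75  0.237 0.023 0.021 0.017]
```

Request:
move_arm(
  commands="0 0 0.002 0;0 0 0.002 0;0 0 0 0;0 0 0 0",
)

```text
time: 14.3
ee_pos: [0.476, 0.0438, 0.119]
tcp_rot: [2.295, 2.145, 0.0]
force: [0.5, -1.1, -1.2]
width: 0.148
```

```bash
python3 -c "
from h import *
avg(3)"
```

```text
t 14.45 p [0.476  0.0438 0.119 ] x [ 0.068  0.998 -0.   ] z [ 0. -0. -1.] F [-0.6  -0.02 -2.02] M [-0.285 -0.072  0.019] w 0.146 q [-0.16  0.39  1.68 -0.    1.07 -0.09]
avg [-0.25  -0.358 -1.671 -0.263 -0.057 -0.017] sd [0.252 0.241 0.25  0.017 0.011 0.033]
```

Request:
move_arm(
  commands="0 0 0.002 0;0 0 0.002 0;0 0 0 0;0 0 0 0",
)

```text
time: 14.95
ee_pos: [0.476, 0.0438, 0.117]
tcp_rot: [2.295, 2.145, -0.0]
force: [-0.1, -1.5, -1.8]
width: 0.15
```

```bash
python3 -c "
from h import *
avg(3)"
```

```text
t 15.1 p [0.4759 0.0439 0.117 ] x [ 0.068  0.998 -0.   ] z [ 0. -0. -1.] F [-0.58 -2.05 -1.05] M [-0.339 -0.076 -0.07 ] w 0.147 q [-0.16  0.39  1.68 -0.    1.07 -0.09]
avg [-0.884 -1.704 -1.1   -0.346 -0.077 -0.025] sd [0.283 0.3   0.161 0.027 0.007 0.034]
```

Contact is felt (about 1.6 N up, with the scoop near level). The tool cannot tilt by command, so I'll loosen the grip. The scoop then pivots in the pads, and I raise the handle on an arc about the rim.

Request:
move_arm(
  commands="0 0 0 0;0 0 0 0;0 0 0 0;0 0 0 0",
  force=8,
)

```text
time: 15.6
ee_pos: [0.476, 0.0439, 0.117]
tcp_rot: [2.295, 2.145, 0.0]
force: [0.0, -0.7, -0.9]
width: 0.159
```

```bash
python3 -c "
from h import *
avg(3)"
```

```text
t 15.75 p [0.476  0.0439 0.117 ] x [0.068 0.998 0.   ] z [ 0.  0. -1.] F [ 1.27 -1.25 -0.87] M [-0.217 -0.256 -0.143] w 0.16 q [-0.16  0.39  1.68  0.    1.07 -0.09]
avg [ 1.076 -1.212 -1.019 -0.195 -0.252 -0.148] sd [0.135 0.233 0.113 0.039 0.008 0.048]
```

Request:
move_arm(
  commands="0.001 0 -0.005 0;0.001 0 -0.005 0;0.002 0 -0.006 0;0.002 0 -0.006 0;0 0 0 0;0 0 0 0",
)

```text
time: 16.5
ee_pos: [0.4761, 0.0469, 0.1279]
tcp_rot: [-2.295, -2.145, 0.0]
force: [0.3, -2.1, -1.1]
width: 0.157
```

```bash
python3 -c "
from h import *
avg(4)
im,d,c=grab('scene')
cv2.imwrite('pics/tip1.png',cv2.resize(im[120:270,320:500,::-1],None,fx=3.6,fy=3.6,interpolation=2))"
```

```text
t 16.7 p [0.4761 0.0469 0.1279] x [ 0.068  0.998 -0.   ] z [-0.  0. -1.] F [ 0.27 -2.36 -0.44] M [-0.343 -0.136 -0.051] w 0.155 q [-0.15  0.38  1.67 -0.    1.1  -0.08]
avg [-0.058 -2.486 -0.813 -0.367 -0.133 -0.032] sd [0.224 0.34  0.274 0.019 0.026 0.013]
```

View pics/tip1.png

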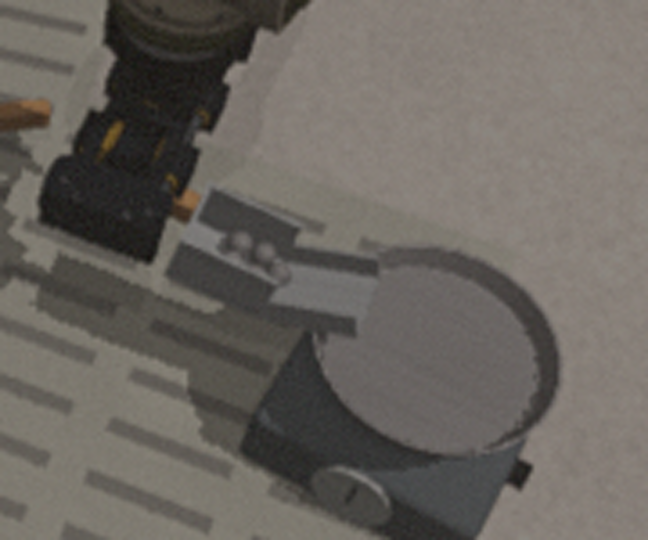

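Seen: the spout rests over the near rim, tipped a bit, balls still in the trough. The force shows about 2.5 N of horizontal push, so I'll ease off the forward shift.

Request:
move_arm(
  commands="0 0 -0.006 0;0.001 0 -0.006 0;0.002 0 -0.006 0;0.002 0 -0.006 0;0.002 0 -0.006 0;0.003 0 -0.006 0;0.003 0 -0.004 0;0 0 0 0;0 0 0 0",
  force=6,
)

```text
time: 17.88
ee_pos: [0.4766, 0.0533, 0.1479]
tcp_rot: [2.295, 2.145, -0.0]
force: [0.5, -0.6, -1.1]
width: 0.158
```

```bash
python3 -c "
from h import *
avg(4)"
```

```text
t 18.07 p [0.4766 0.0533 0.1479] x [ 0.068  0.998 -0.   ] z [-0.  0. -1.] F [ 0.42 -1.57 -0.91] M [-0.165 -0.169 -0.014] w 0.159 q [-0.14  0.35  1.63 -0.    1.15 -0.07]
avg [ 0.508 -1.284 -1.173 -0.204 -0.15  -0.065] sd [0.177 0.579 0.569 0.032 0.027 0.039]
```

Request:
move_arm(
  commands="0.002 0 -0.005 0;0.002 0 -0.005 0;0.003 0 -0.005 0;0.003 0 -0.005 0;0.003 0 -0.004 0;0.003 0 -0.004 0;0 0 0 0;0 0 0 0",
)

```text
time: 19.08
ee_pos: [0.4771, 0.0614, 0.1619]
tcp_rot: [-2.295, -2.145, 0.0]
force: [0.7, 0.2, -1.2]
width: 0.154
```

```bash
python3 -c "
from h import *
avg(3)
im,d,c=grab('scene')
cv2.imwrite('pics/tip2.png',cv2.resize(im[120:270,320:500,::-1],None,fx=3.6,fy=3.6,interpolation=2))"
```

```text
t 19.23 p [0.4771 0.0613 0.1619] x [0.068 0.998 0.   ] z [-0.  0. -1.] F [ 0.71  0.17 -0.99] M [-0.19  -0.117 -0.048] w 0.163 q [-0.12  0.34  1.61  0.    1.19 -0.05]
avg [ 0.439 -0.648 -1.384 -0.196 -0.13  -0.049] sd [0.371 0.584 0.511 0.024 0.015 0.02 ]
```

View pics/tip2.png

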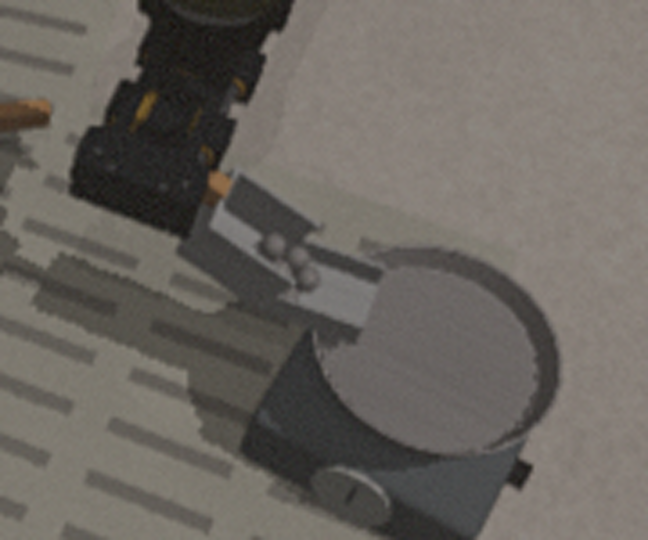

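Seen: the balls have gathered at the front edge of the trough, with the spout floor about level. I'll keep tipping, slowly.

Request:
move_arm(
  commands="0.002 0 -0.003 0;0.002 0 -0.003 0;0.002 0 -0.003 0;0.002 0 -0.003 0;0.002 0 -0.003 0;0.002 0 -0.003 0;0.002 0 -0.002 0;0 0 0 0;0 0 0 0;0 0 0 0",
)

```text
time: 20.52
ee_pos: [0.4776, 0.0683, 0.1719]
tcp_rot: [-2.295, -2.145, 0.0]
force: [0.1, -0.7, -0.5]
width: 0.156
```

```bash
cat >> h.py <<'E'
def peek(f):
    im,d,c=grab('scene');cv2.imwrite('pics/'+f,cv2.resize(im[120:270,320:500,::-1],None,fx=3.6,fy=3.6,interpolation=2))
E
python3 -c "
from h import *
avg(3);peek('tip3.png')"
```

```text
t 20.68 p [0.4776 0.0683 0.1719] x [0.068 0.998 0.   ] z [-0.  0. -1.] F [ 1.06 -1.21 -1.49] M [-0.178 -0.208 -0.027] w 0.158 q [-0.1   0.33  1.59  0.    1.22 -0.04]
avg [ 1.102 -1.27  -0.905 -0.2   -0.176 -0.077] sd [0.164 0.057 0.436 0.019 0.031 0.036]
```

View pics/tip3.png

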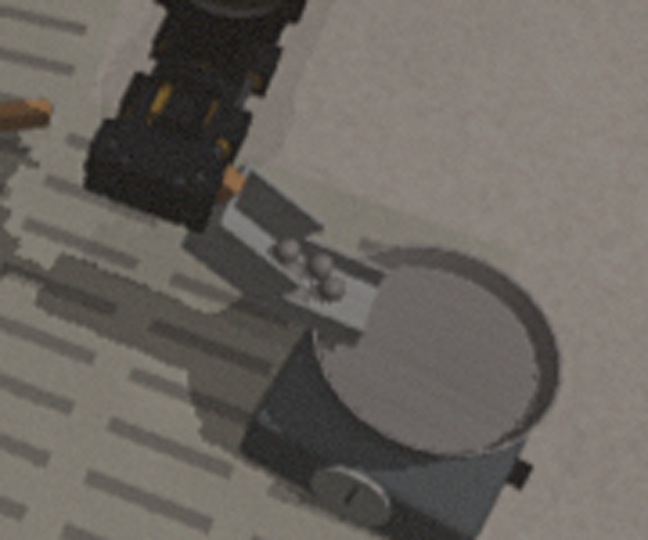

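Seen: the balls have shifted onto the start of the spout, about (325,275). Another few degrees should do it.

Request:
move_arm(
  commands="0.002 0 -0.002 0;0.002 0 -0.002 0;0.002 0 -0.003 0;0.002 0 -0.002 0;0.002 0 -0.003 0;0.002 0 -0.002 0;0.002 0 -0.003 0;0 0 0 0;0 0 0 0;0 0 0 0",
)

```text
time: 21.98
ee_pos: [0.478, 0.0754, 0.1804]
tcp_rot: [-2.295, -2.145, 0.0]
force: [0.5, -0.3, -1.7]
width: 0.157
```

Request:
move_arm(
  commands="0.002 0 -0.002 0;0.002 0 -0.002 0;0.002 0 -0.003 0;0.002 0 -0.002 0;0.002 0 -0.003 0;0.002 0 -0.002 0;0 0 0 0;0 0 0 0;0 0 0 0;0 0 0 0",
)

```text
time: 23.22
ee_pos: [0.4785, 0.0813, 0.1874]
tcp_rot: [-2.295, -2.145, 0.0]
force: [-0.1, 1.4, -2.4]
width: 0.155
```

```bash
python3 -c "
from h import *
avg(3);peek('tip4.png')"
```

```text
t 23.38 p [0.4785 0.0813 0.1875] x [0.068 0.998 0.   ] z [ 0.  0. -1.] F [-0.16 -0.02 -1.5 ] M [-0.037 -0.166  0.033] w 0.159 q [-0.08  0.32  1.56  0.    1.27 -0.01]
avg [-0.041  0.187 -1.338 -0.048 -0.113  0.003] sd [0.315 0.227 0.432 0.022 0.038 0.022]
```

View pics/tip4.png

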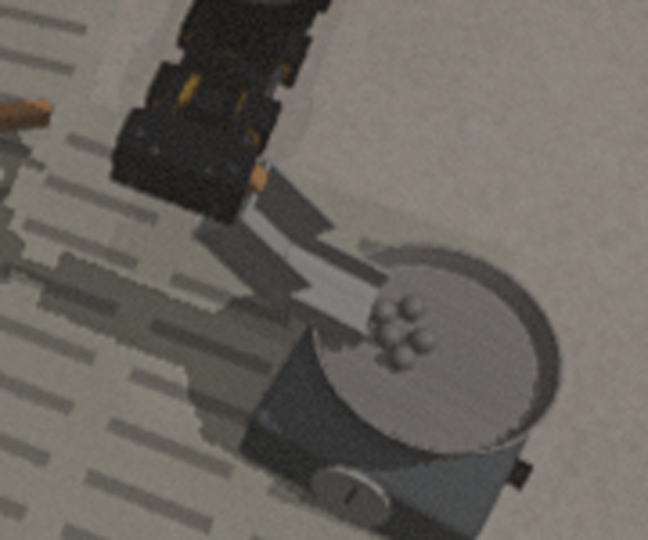

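Seen: all five balls lie in the pan, about (405,335), and the scoop is empty. I'll ease down slightly to firm up the contact while still above 29°, then level back along the arc.

Request:
move_arm(
  commands="-0.002 0 0.003 0;-0.002 0 0.003 0;0 0 0 0;0 0 0 0",
)

```text
time: 23.92
ee_pos: [0.4784, 0.0793, 0.1845]
tcp_rot: [2.295, 2.145, 0.0]
force: [-0.6, 0.2, -1.1]
width: 0.159
```

```bash
python3 -c "
from h import *
s,M=st();avg(4)
im,d,c=grab('scene');P=cloud(d,c);P[d<.1]=0
w=P-[*s['ee_pos'][:2],0];t=w[...,:2]@M[:2,0];y=w[...,:2]@M[:2,1]
for k in range(30,150,8):
    m=(abs(t-k/1000)<.003)&(abs(y)<.028)&(P[...,2]>.07)&(P[...,2]<.24)
    if m.any(): print(k,m.sum(),np.percentile(P[m][:,2],[5,50,95]).round(3))
"
```

```text
t 23.93 p [0.4784 0.0793 0.1845] x [0.068 0.998 0.   ] z [ 0.  0. -1.] F [-0.62  0.21 -1.06] M [ 0.088 -0.094 -0.003] w 0.159 q [-0.08  0.32  1.56  0.    1.26 -0.01]
t 24.12 p [0.4783 0.0793 0.1845] x [ 0.068  0.998 -0.   ] z [ 0. -0. -1.] F [ 0.91  0.52 -1.09] M [ 0.066 -0.084 -0.023] w 0.158 q [-0.08  0.32  1.56 -0.    1.26 -0.01]
avg [ 0.1    0.554 -0.911  0.084 -0.106 -0.013] sd [0.747 0.292 0.106 0.033 0.035 0.014]
30 67 [0.139 0.174 0.194]
38 102 [0.133 0.159 0.189]
46 92 [0.127 0.147 0.173]
54 93 [0.122 0.142 0.167]
62 92 [0.117 0.138 0.163]
70 88 [0.113 0.134 0.157]
78 82 [0.112 0.128 0.152]
86 70 [0.109 0.114 0.146]
94 67 [0.108 0.112 0.126]
102 75 [0.104 0.11  0.126]
110 80 [0.091 0.108 0.123]
118 84 [0.09  0.107 0.124]
126 65 [0.089 0.103 0.121]
134 60 [0.09  0.095 0.106]
142 66 [0.09  0.094 0.107]
```

Request:
move_arm(
  commands="-0.0055 0 0.0063 0;-0.0055 0 0.0063 0;-0.0055 0 0.0063 0;-0.0055 0 0.0063 0;-0.007 0 0.01 0;-0.007 0 0.01 0;-0.0053 0 0.0093 0;-0.0053 0 0.0093 0;-0.0053 0 0.0093 0;0 0 0 0",
)

```text
time: 25.42
ee_pos: [0.4765, 0.0532, 0.1476]
tcp_rot: [-2.295, -2.144, 0.001]
force: [0.0, -0.6, -0.8]
width: 0.162
```

```bash
python3 -c "
from h import *
avg(3)"
```

```text
t 25.57 p [0.4766 0.0534 0.148 ] x [ 0.068  0.998 -0.   ] z [ 0. -0. -1.] F [-0.38  0.12 -0.75] M [-0.122 -0.092 -0.026] w 0.16 q [-0.14  0.35  1.63 -0.    1.15 -0.07]
avg [ 0.252 -0.068 -0.753 -0.08  -0.093 -0.018] sd [0.453 0.405 0.239 0.038 0.015 0.016]
```

Request:
move_arm(
  commands="-0.0032 0 0.008 0;-0.0032 0 0.008 0;-0.0032 0 0.008 0;-0.0032 0 0.008 0;-0.003 0 0.008 0;-0.003 0 0.008 0;-0.003 0 0.007 0;0 0 0 0",
)

```text
time: 26.58
ee_pos: [0.4758, 0.0424, 0.1202]
tcp_rot: [-2.295, -2.145, 0.0]
force: [0.5, -0.5, -0.5]
width: 0.163
```

```bash
python3 -c "
from h import *
avg(3);peek('lev.png')"
```

```text
t 26.73 p [0.4759 0.0425 0.1205] x [ 0.068  0.998 -0.   ] z [ 0. -0. -1.] F [ 0.16 -1.39 -0.48] M [-0.116 -0.106  0.018] w 0.158 q [-0.16  0.39  1.68 -0.    1.08 -0.09]
avg [-0.258 -0.606 -0.406 -0.092 -0.107  0.017] sd [0.304 0.561 0.086 0.032 0.025 0.007]
```

View pics/lev.png

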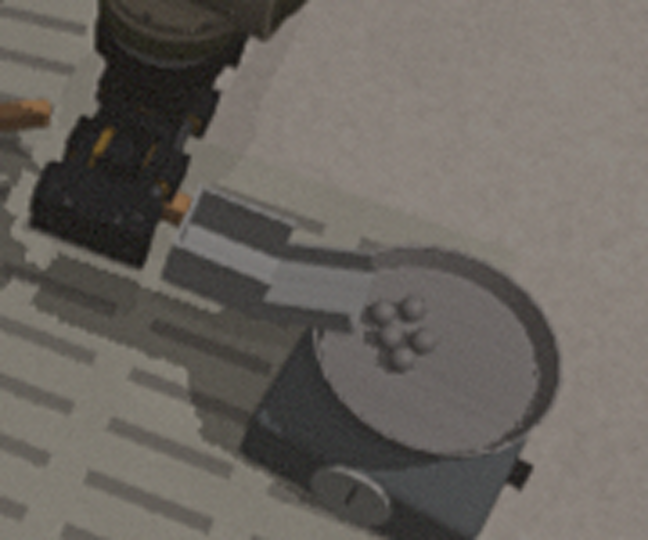

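Seen: the scoop is nearly level again, and five balls sit in the pan. Next: level a touch more, grip firmly, lift and retreat.

Request:
move_arm(
  commands="-0.002 0 0.005 0;-0.002 0 0.005 0;0 0 0 0;0 0 0 0",
)

```text
time: 27.28
ee_pos: [0.4757, 0.0405, 0.1154]
tcp_rot: [-2.295, -2.145, 0.0]
force: [0.2, -0.6, -0.6]
width: 0.157
```

Request:
move_arm(
  commands="0 0 0 0;0 0 0 0;0 0 0 0;0 0 0 0",
  force=50,
)

```text
time: 27.78
ee_pos: [0.4757, 0.0405, 0.1154]
tcp_rot: [-2.295, -2.145, 0.0]
force: [0.5, -1.3, -0.5]
width: 0.154
```

Request:
move_arm(
  commands="0 0 -0.01 0;0 0 -0.02 0;0 0 -0.03 0;0 0 -0.03 0;0 0 -0.02 0;0 0 -0.01 0;0 0 0 0",
)

```text
time: 28.65
ee_pos: [0.4757, 0.0405, 0.1755]
tcp_rot: [2.295, 2.145, 0.0]
force: [-0.4, -0.2, -2.1]
width: 0.153
```

```bash
python3 -c "
from h import *
avg(2)"
```

```text
t 28.75 p [0.4755 0.0406 0.175 ] x [0.068 0.998 0.   ] z [-0.001  0.    -1.   ] F [-0.45 -0.08 -2.46] M [-0.189 -0.082  0.001] w 0.153 q [-0.16  0.32  1.6  -0.    1.23 -0.1 ]
avg [ 0.223  0.347 -2.661 -0.202 -0.077  0.019] sd [0.673 0.422 0.205 0.013 0.005 0.018]
```

Request:
move_arm(
  commands="-0.03 0.01 0 0;-0.05 0.02 0 0;-0.07 0.03 0 0;-0.07 0.03 0 0;-0.07 0.03 0 0;-0.07 0.03 0 0;-0.07 0.03 0 0;-0.06 0.025 0 0;-0.03 0.01 0 0;-0.015 0.01 0 0",
)

```text
time: 30.0
ee_pos: [0.5697, -0.2347, 0.175]
tcp_rot: [-2.295, -2.144, 0.0]
force: [-0.5, 0.0, -1.8]
width: 0.149
```

Request:
move_arm(
  commands="0 0 0.03 0;0 0 0.05 0;0 0 0.05 0;0 0 0.05 0;0 0 0.04 0;0 0 0.03 0;0 0 0.02 0;0 0 0.01 0;0 0 0 0",
)

```text
time: 31.12
ee_pos: [0.5699, -0.2339, 0.0355]
tcp_rot: [2.295, 2.145, 0.0]
force: [0.0, 0.4, -2.1]
width: 0.152
```

```bash
python3 -c "
from h import *
avg(2)"
```

```text
t 31.23 p [ 0.5701 -0.2341  0.0359] x [ 0.068  0.998 -0.   ] z [ 0.001 -0.001 -1.   ] F [ 0.74 -0.62 -1.7 ] M [-0.16  -0.059 -0.004] w 0.154 q [-0.58  0.7   1.37  0.    1.08 -0.51]
avg [ 0.096 -0.347 -1.513 -0.154 -0.086 -0.017] sd [0.643 0.271 0.19  0.006 0.027 0.012]
```

Request:
move_arm(
  commands="0 0 0.006 0;0 0 0.004 0;0 0 0.004 0;0 0 0.002 0;0 0 0 0;0 0 0 0",
)

```text
time: 31.98
ee_pos: [0.5699, -0.234, 0.0275]
tcp_rot: [2.295, 2.145, 0.0]
force: [0.0, -0.3, -2.0]
width: 0.149
```

```bash
python3 -c "
from h import *
avg(3)"
```

```text
t 32.12 p [ 0.5699 -0.234   0.0275] x [ 0.068  0.998 -0.   ] z [ 0. -0. -1.] F [-0.52  0.32 -1.15] M [-0.159 -0.09   0.018] w 0.15 q [-0.58  0.71  1.37 -0.    1.06 -0.51]
avg [-2.800e-01 -1.000e-03 -1.612e+00 -1.770e-01 -8.400e-02 -2.400e-02] sd [0.209 0.231 0.415 0.019 0.021 0.032]
```

Request:
move_arm(
  commands="0 0 0.002 0;0 0 0.002 0;0 0 0.002 0;0 0 0 0;0 0 0 0",
  force=5,
)

```text
time: 32.75
ee_pos: [0.5699, -0.234, 0.0245]
tcp_rot: [2.295, 2.145, 0.0]
force: [0.2, -2.1, 0.5]
width: 0.16
```

```bash
python3 -c "
from h import *
avg(3)"
```

```text
t 32.9 p [ 0.5699 -0.2339  0.0244] x [ 0.068  0.998 -0.   ] z [ 0. -0. -1.] F [ 0.06 -2.26  1.27] M [-0.23  -0.128 -0.044] w 0.155 q [-0.58  0.71  1.38  0.    1.05 -0.51]
avg [-0.096 -1.703  1.02  -0.266 -0.117 -0.019] sd [0.522 0.786 0.574 0.027 0.008 0.02 ]
```

Request:
move_arm(
  commands="0 0 0.002 0;0 0 0 0;0 0 0 0",
  force=3,
)

```text
time: 33.28
ee_pos: [0.5698, -0.2338, 0.0233]
tcp_rot: [-2.295, -2.145, -0.0]
force: [-0.3, -0.4, 0.1]
width: 0.161
```

Request:
move_arm(
  commands="0 0 0 0;0 0 0 0;0 0 0 0;0 0 0 0;0 0 0 0;0 0 0 0;0 0 0 0;0 0 0 0;0 0 0 0;0 0 0 0",
  gripper=0,
)

```text
time: 34.52
ee_pos: [0.5699, -0.234, 0.0234]
tcp_rot: [-2.295, -2.145, -0.0]
force: [0.6, 0.3, 0.1]
width: 0.996
```

Request:
move_arm(
  commands="0 0 -0.02 0;0 0 -0.05 0;0 0 -0.08 0;0 0 -0.08 0;0 0 -0.08 0;0 0 -0.05 0;-0.1 0 -0.02 0;-0.1 0 0 0;-0.08 0 0 0;0 0 0 0",
)

```text
time: 35.78
ee_pos: [0.5595, -0.376, 0.2133]
tcp_rot: [2.299, 2.141, -0.0]
force: [0.4, 0.8, -0.5]
width: 1.0
```

```bash
python3 -c "
from h import *
st()
im,d,c=grab('scene')
cv2.imwrite('pics/end.png',cv2.resize(im[110:360,170:500,::-1],None,fx=2.2,fy=2.2,interpolation=2))
im,d,c=grab('top');P=cloud(d,c);P[d<.1]=0;h=P[...,2];v,u=np.mgrid[:420,:560]
m=(v>180)&(v<222)&(u>262)&(u<390)
for x in range(272,390,6):
    k=m[:,x]&(h[:,x]>.012)&(h[:,x]<.06)
    if k.any(): print(x,v[:,x][k].min(),v[:,x][k].max(),P[:,x][k][:,:2].mean(0).round(4),h[:,x][k].max().round(3))
"
```

```text
t 35.77 p [ 0.5595 -0.376   0.2133] x [ 0.071  0.997 -0.   ] z [-0. -0. -1.] F [ 0.36  0.84 -0.48] M [-0.006 -0.081 -0.015] w 1.0 q [-0.77  0.62  0.95 -0.    1.57 -0.7 ]
278 187 211 [ 0.5787 -0.0818] 0.034
284 187 212 [ 0.5782 -0.0939] 0.041
290 187 213 [ 0.5777 -0.1061] 0.036
296 188 213 [ 0.5806 -0.118 ] 0.03
302 189 214 [ 0.5746 -0.1301] 0.024
308 188 214 [ 0.577  -0.1412] 0.041
314 189 215 [ 0.5694 -0.1531] 0.041
320 189 215 [ 0.5753 -0.1652] 0.039
326 190 215 [ 0.5711 -0.1767] 0.041
332 190 216 [ 0.5734 -0.1891] 0.04
338 199 206 [ 0.5692 -0.1985] 0.051
344 199 206 [ 0.5692 -0.2102] 0.05
350 200 207 [ 0.5673 -0.2219] 0.052
356 200 207 [ 0.5673 -0.2336] 0.051
362 201 208 [ 0.5654 -0.2455] 0.051
368 201 208 [ 0.5654 -0.2572] 0.053
374 202 208 [ 0.5643 -0.2688] 0.052
```

View pics/end.png

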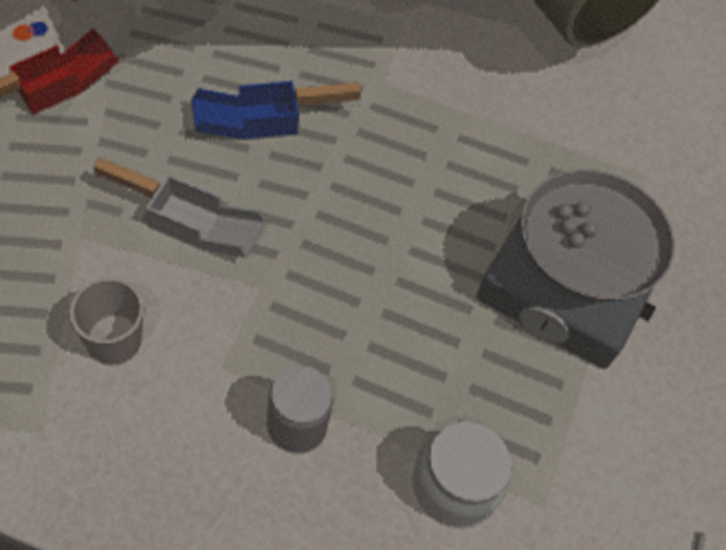

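The closing picture shows the scoop upright and level on the bench, five balls in the pan, and the bystanders in place. Handing in.

```bash
python3 -c "
from cell import sign_off
print(sign_off())"
```

```text
the job is handed in; nothing more can be done
None
```

I handed the job in at about 36 s of the 72 s allowed. All five balls are in the pan and the empty scoop stands upright on the bench; the sign-off gave no verdict.

**How it went:** I gripped the scoop firmly and carried it close to level, spout down by an estimated 3°. I lowered it over the rim until I felt about 1.6 N. The tool cannot be tilted by command, so I loosened the grip and let the scoop turn in the pads. I then raised the handle slowly on an arc about the rim until the balls ran out. After that I levelled the scoop while it rested on the pan, gripped it again and carried it back to where it started.

**Last checks:**
- **Balls:** the closing picture shows five balls lying together in the pan.
- **Scoop:** it stands about 0.4 m from the scale. Its walls read about 40 mm high and its handle top about 51 mm, the same as before I picked it up, so it is level and released.
- **Bystanders:** the tub, cup, can and the blue and red look-alikes look untouched in that picture. I did not re-measure their positions.
- **Tipping step:** after the balls ran out I measured a tilt of about 33°, with about 0.85 N on the pan.

**Less certain:**
- The force readings are noisy, with a scatter of about 0.5 N.
- The sideways push on the rim briefly reached about 2.5 N, and I eased it off. The total on the pan was about 3 N at most, against the 12 N limit.
- I did not measure ball speed; I tipped slowly so they would run out softly.

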